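Pry open the snap-fit cover of a junction box

TASK

One of the two small grey junction boxes has a snap-fit cover with a notch in the wall below its front edge; the other is screwed shut. Pick up the screwdriver, push its blade through the notch under the edge of the cover and pry that edge up until the snaps let go and it stays up. Then lay the screwdriver down on the bench; do not touch the cover with the gripper.

Things in the scene. Friction and masses are not known exactly. Their poses are not given: they have to be found in the camera images.
- screwdriver: flat-blade screwdriver lying on the bench, 172 mm long, yellow handle 24 mm thick, steel shaft 6 mm thick. Origin: middle of its length, on its underside as it lies; the tool's axis runs 12 mm above it. Its y axis runs along it: handle from y = -6 to +86 mm, shaft from there to the blade tip at y = -86 mm; z up. About 85 g, balances near y = +37 mm
- blade_tip (a point): the tip of the screwdriver's blade, on its axis
- notch_box: grey box with the notch, 92 x 82 x 60 mm high, fixed. Origin: on the bench under its middle; +x points from notched front to back (two black cable glands), z up. Front wall x = -47 to -40 mm, rim z = 60. Notch: cut through the front wall's middle, y = -10 to +10 mm, z = 28 up to the rim. Seated cover: underside z = 48, front edge x = -38.5; below it, behind the notch, the box is empty above z = 28
- cover: flat grey cover, 76 x 70 x 4 mm, 50 g, snapped in 8 mm below the box's rim. Origin: middle of its front edge (at the notch), on its underside; +x to its rear, where a tongue is caught under a lip. Two sprung snaps on the front wall beside the notch hold the edge down: about 5 N upward near the edge forces it past them; once it has risen 11 mm they spring back under it and keep it up
There are look-alikes about, which are no part of the job. Of the things that look like the screwdriver, take the one that is farthest to the robot's left at the start.

How it is judged:
On the way, in this order (a step that is already met when the one before it is completed fails the run):
1. the blade is in the notch under the edge of the seated cover (x of blade_tip in the frame of notch_box between -0.04 and 0.03 m and y of blade_tip in the frame of notch_box between -0.02 and 0.02 m and z of blade_tip in the frame of notch_box between 0.022 and 0.052 m and distance of cover from where it was at the start of the episode below 0.007 m), for 0.1 s.
2. the screwdriver has lifted the front edge of the cover out of its snaps (distance of cover from where it was at the start of the episode above 0.008 m and contact force between screwdriver and cover above 0.05 N), for 0.1 s.
At the end, for the whole second after the job is handed in: The front edge of the cover stays at least 7 mm from its snapped-in place (or the cover is off altogether) and the screwdriver lies on the bench (tip below 30 mm, origin below 25 mm), both at rest, the screwdriver clear of the cover (distance of cover from where it was at the start of the episode above 0.007 m and linear speed of cover below 0.02 m/s and height (world z) of blade_tip below 0.03 m and height (world z) of screwdriver below 0.025 m and linear speed of screwdriver below 0.03 m/s and contact force between screwdriver and cover below 0.05 N); the robot touches nothing.
It fails at once if the gripper pushes or pulls the cover itself (contact force between the fingers and cover above 2 N).
It also fails if it takes over 67 s, if anything falls off the work surface, if the arm or the gripper's body presses on something with over 40 N, if the wrist force passes 120 N, or if a joint passes its speed limit or range.

ROBOT

A 7-joint arm with a two-finger parallel gripper is mounted at the origin on a cart in front of the work surface, level with it; the furniture and walls round the work are solid. World frame = base frame: x ahead of the robot, y to its left, z up, the work surface at z = 0. Lengths are in m, angles in rad, forces in N, time in s.
With the tool pointing down it reaches from about 0.425 to 0.875 m from the base axis. Payload 8.4 kg.
Tool frame: the origin (TCP) lies at the very end of the fingers, on their centre line; the grasp point (between the pads) lies hold_point_z behind it (hold_point_z is the distance from the TCP to the grasp point, in m); z points along the fingers, y is the line along which they close (so a half turn about z gives the same grasp; the last joint's range is limited). The gripper opens to 85 mm and grips with 20 to 120 N. Pads are 22 mm wide; open, the fingers measure 114 mm over their backs; the gripper's body (76 mm by 85 mm) begins 54 mm behind the grasp point. The pads swing forward as they close: fully open they stand 13 mm farther back than shut.
Start: joints at [-1.25, 0.333, 0.04, 1.465, -0.013, 1.343, -0.059], TCP at [0.265, 0.594, 0.231] pointing down, gripper open.
Joint ranges: [-2.58, 2.58], [-0.38, 2.09], [-1.3, 1.39], [0.25, 2.4], [-1.5, 4.64], [0.08, 2.09], [-2.65, 2.65]. Speed limits (rad/s): [2.22, 2.22, 2.79, 2.79, 3.14, 3.14, 3.14].

INTERFACE

Orientations are given as a unit quaternion [w, x, y, z].
In Python, from cell import get_state, grab_frame, hand_in, hold_point_z gives the robot as it stands. The module is installed in compiled form; this text tells all that it offers.
- The arm moves only by the tool servo_tool, never from a script. Its argument "steps" is a list of rows, each a list of 6 numbers: the shift along the tool's x, y, z in cm, then the turn, a rotation vector about the tool's x, y, z in rad. A call has 1 to 8 rows; each row is the pose to reach, as a shift and turn from the pose commanded when the call began, along the tool's axes at that moment; what a row does not reach only later rows make up. A row lasts 1/10 s, in which the tool goes at most 50 mm and 8.59 degrees, less where a joint would pass 70% of its speed; a pose out of reach is approached as far as the arm can. A call with a gripper value outside its range is refused whole. "claw" is the finger opening in cm, from 0 to 8.54, set as the call begins (left out, the last holds). The fingers move at their own pace and stop on an object; the grip force is fixed at half the most. Time passes only in rows, so rows that repeat a pose let the fingers close. It gives the time, the measured TCP pose, the force and the opening at its end, in the units of the state.
- get_state(): the state, without advancing time (a new reading comes with each control period).
- grab_frame(name): name is "side" or "top"; returns a dict with "image" (400x640x3 uint8, blue, green, red), "mtx" (3x3 intrinsics, pixels), "rvec" (rotation vector, rad) and "tvec" (3), from world to camera coordinates, as OpenCV has them. Camera axes: x right, y down, z forward; pixel columns grow to the right and rows downward; lengths in m; the calibration is good to about 2 mm. A picture is of the moment at which its call begins. There is no depth.
- hand_in(): hands the job in, once; it reports no verdict.
The state is a dict: "time_s": time; "joint_pos": joint angles; "qvel": joint speeds; "joint_efforts": joint torques, N m; "tcp_pos": TCP position; "tcp_rot": TCP orientation; "ft_force": force on the tool from outside, world axes, zero at the start; "moment": the same for the moment, N m; "width": finger opening in m.
Only numpy, scipy, OpenCV 4.12 (cv2) and the standard library are available. Lean on these libraries where they do the work, as an engineer would, in place of code of your own. Each camera call takes 0.05 s, during which the arm holds its last target. There are 200 camera calls.

## Working session

There is one attempt and no reset: what is moved stays moved. The work goes in short steps, Python scripts to look and compute and a tool call to move; the robot and the scene stay as the last step left them, time stands still between calls to the robot, and variables do not carry over. Pictures are saved under pics/ and viewed, on a budget of 10 in all, crops included, one or two more only if the job needs it, and the job is handed in when it is done.

Besides the shell and the picture viewer there is one more tool, called by a JSON object that holds its "fn" and its "kwargs". servo_tool: Moves the arm, as the interface text tells. Its arguments: {"type":"object","properties":{"steps":{"type":"array"},"claw":{"type":"number"}},"required":["steps"]}

```bash
ls; mkdir -p pics; cat > h.py <<'E'
import numpy as np, cv2, pickle
from scipy.spatial.transform import Rotation as R
from cell import get_state, grab_frame, hand_in, hold_point_z
def snap(n,f):
    d=grab_frame(n); cv2.imwrite(f'pics/{f}.png',d['image']); pickle.dump(d,open(f'pics/{f}.pkl','wb')); return d
def load(f): return pickle.load(open(f'pics/{f}.pkl','rb'))
def px2w(d,uv,z):
    Rm=cv2.Rodrigues(np.array(d['rvec'],float))[0]; t=np.array(d['tvec'],float).ravel()
    r=Rm.T@np.linalg.inv(d['mtx'])@np.array([uv[0],uv[1],1.]); c=-Rm.T@t
    return c+r*(z-c[2])/r[2]
def w2px(d,p):
    return cv2.projectPoints(np.array(p,float).reshape(-1,1,3),np.array(d['rvec'],float),np.array(d['tvec'],float),np.array(d['mtx'],float),None)[0].reshape(-1,2)
def crop(f,g,x,y,w,h,s): 
    cv2.imwrite(f'pics/{g}.png',cv2.resize(cv2.imread(f'pics/{f}.png')[y:y+h,x:x+w],None,fx=s,fy=s,interpolation=cv2.INTER_CUBIC))
E
python3 -c "
from h import *
for n in ['top','side']:
    d=snap(n,n+'0'); Rm=cv2.Rodrigues(np.array(d['rvec'],float))[0]; print(n,-Rm.T@np.array(d['tvec']).ravel(),d['mtx'][0][0],Rm[2])
s=get_state();print(s, hold_point_z if not callable(hold_point_z) else hold_point_z())
"
```

```text
pics
top [ 0.30585182 -0.13148817  1.43512533] 455.3175872985192 [ 0.1957362  -0.01075033 -0.98059766]
side [-0.02381548 -1.03881542  0.64144115] 401.8574441321721 [ 0.50108752  0.73381729 -0.45871939]
{'time_s': 0.1, 'joint_pos': array([-1.2502336 ,  0.33385326,  0.03987876,  1.46616768, -0.01344956,
        1.34330772, -0.05851913]), 'qvel': array([ 0.00024153, -0.00092117, -0.00029284, -0.00219224, -0.00018377,
        0.00078332, -0.00057562]), 'joint_efforts': array([ 4.30999993e-03, -6.60019612e+01,  1.37081567e+00, -4.06477582e+01,
        1.72776432e-02,  8.89869378e-03, -4.67217671e-05]), 'tcp_pos': array([0.26474623, 0.59319216, 0.23050927]), 'tcp_rot': array([-1.27616520e-04,  2.08368701e-01,  9.78050072e-01, -7.24008942e-04]), 'ft_force': array([ 0.10047471, -0.23065403,  0.46525246]), 'moment': array([-0.00482587,  0.01848339, -0.01350257]), 'width': 0.08556643705663976} 0.0187
```

View pics/top0.png

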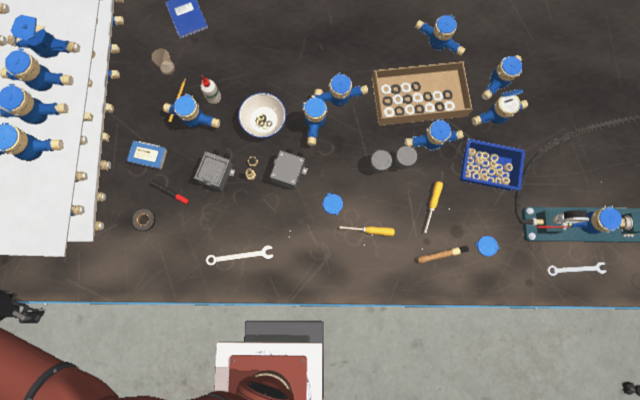

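View pics/side0.png

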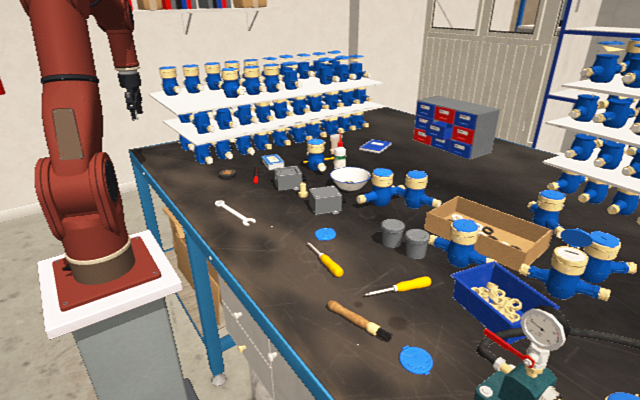

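The top view shows yellow drivers at (340–394, 231) and (425–440, 180–232), with a smaller red-handled one at (150–188, 182–202). The grey boxes are at (213,170) and (289,168). Next I'll enlarge these.

```bash
python3 -c "
from h import *
a=cv2.imread('pics/top0.png');b=cv2.imread('pics/side0.png')
r=lambda i,x,y,w,h,s:cv2.resize(i[y:y+h,x:x+w],None,fx=s,fy=s,interpolation=cv2.INTER_CUBIC)
cv2.imwrite('pics/c1.png',np.vstack([r(a,185,140,133,60,6),r(a,325,215,80,30,10)[:, :798]]) if 0 else np.vstack([r(a,186,142,130,52,6),np.pad(r(a,330,218,78,28,10),((0,0),(0,0),(0,0)))]))
cv2.imwrite('pics/c2.png',r(b,265,155,100,70,8))
d=load('top0')
for uv in [(340,228),(394,231.5),(425,232),(438,181),(150,182),(188,202)]: print(px2w(d,uv,.012))
for uv in [(213,168),(289,167)]: print(px2w(d,uv,.06))
"
```

```text
[ 0.50088958 -0.21327229  0.012     ]
[ 0.49181641 -0.3835346   0.012     ]
[ 0.49139196 -0.48145275  0.012     ]
[ 0.65739191 -0.5293624   0.012     ]
[0.64176706 0.39470076 0.012     ]
[0.57821537 0.2693556  0.012     ]
[0.67780015 0.18544225 0.06      ]
[ 0.68427872 -0.05093166  0.06      ]
```

View pics/c1.png

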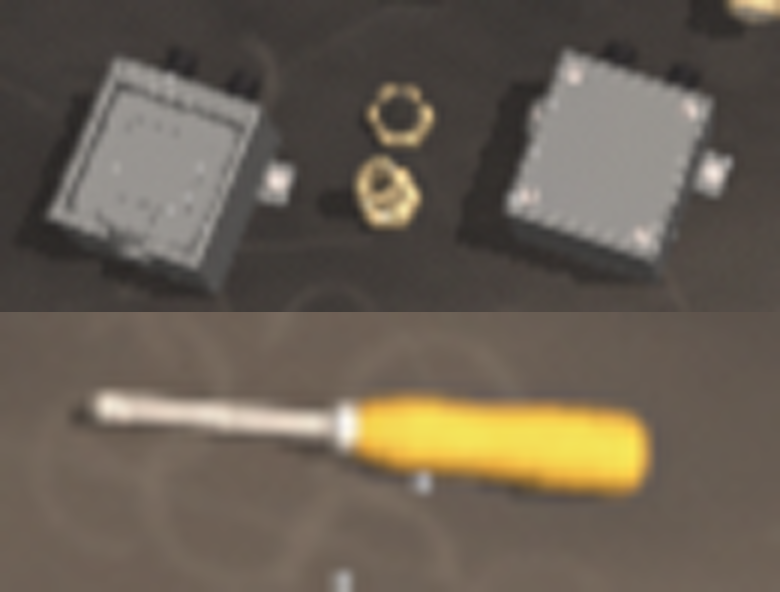

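View pics/c2.png

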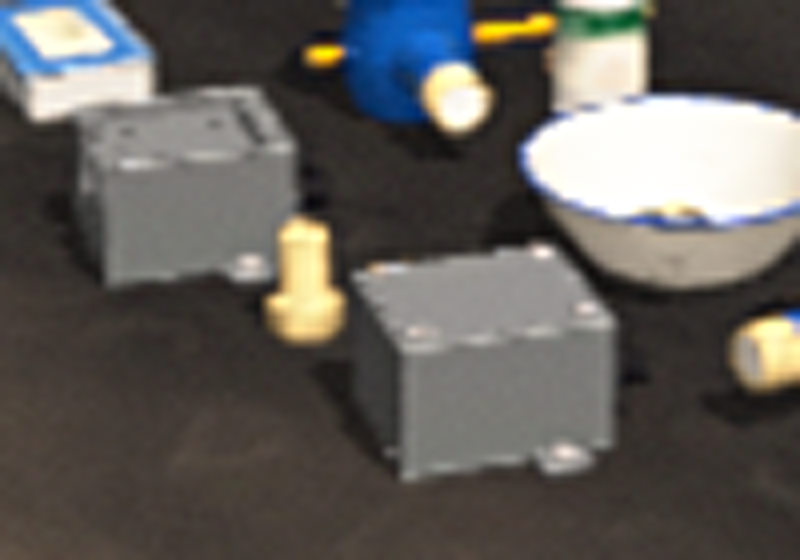

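The left box, around (213,170), has the sunken cover and the notch in its front wall. The right one has four screws. In the 6x crop the left box's rim corners are at about (50,215), (215,265), (268,105) and (118,58), with the notch near (135,243). For the target driver in the 10x crop, the tip is at (80,98) and the butt at (650,138).

```bash
python3 -c "
from h import *
from scipy.optimize import least_squares
d=load('top0')
P=np.array([[50,215],[215,265],[268,105],[118,58],[137,243]],float); P=(P+.5)/6-.5+[186,142]
L=np.array([[-47,41],[-47,-41],[45,-41],[45,41],[-47,0]])/1000
def pr(p): 
    c,s=np.cos(p[2]),np.sin(p[2]); w=L@np.array([[c,s],[-s,c]])+p[:2]; return np.c_[w,np.full(5,.06)]
r=least_squares(lambda p:(w2px(d,pr(p))-P).ravel(),[.678,.185,-.3]); print('box',r.x,r.fun.reshape(-1,2).round(2))
q=lambda x,y:px2w(d,((x+.5)/10-.5+330,(y+.5)/10-.5+218),.012)
t,b=q(78,98),q(650,139); u=(b-t)/np.linalg.norm(b-t); print('tip',t,'butt',b,np.linalg.norm(b-t))
g=t+u*.100; print('grasp',g,'yaw tip->butt',np.degrees(np.arctan2(u[1],u[0])))
s=get_state(); T=R.from_quat(np.roll(s['tcp_rot'],-1)).as_matrix(); print(T.round(3)); print('delta tool cm',100*T.T@(np.array([g[0],g[1],.10])-s['tcp_pos']), 'closing yaw',np.degrees(np.arctan2(T[1,1],T[0,1])))
"
```

```text
box [ 0.67778792  0.18550172 -0.28898548] [[ 1.41  0.77]
 [-1.06  0.12]
 [-0.01 -0.58]
 [ 0.25 -0.25]
 [-0.59 -0.06]]
tip [ 0.50285318 -0.20491347  0.012     ] butt [ 0.49199552 -0.38527485  0.012     ] 0.18068788840223426
grasp [ 0.49684412 -0.30473277  0.012     ] yaw tip->butt -93.4450187334802
[[-0.913  0.408 -0.001]
 [ 0.408  0.913 -0.001]
 [-0.    -0.001 -1.   ]]
delta tool cm [-57.79222758 -72.51601296  13.16050781] closing yaw 65.94644905394252
```

{"fn": "servo_tool", "kwargs": {"steps": [[-2,-1,0,0,0,0.05],[-6,-3,-0.5,0,0,0.15],[-10,-5.5,-1,0,0,0.25],[-14,-8,-1,0,0,0.35],[-18,-10,-1,0,0,0.45],[-22,-12,-1,0,0,0.55],[-26,-14,-1,0,0,0.65],[-29,-16,-1,0,0,0.7]]}}

```text
time_s: 0.9
tcp_pos: [0.4664, 0.3258, 0.2412]
tcp_rot: [0.0, 0.534, 0.845, -0.0]
ft_force: [1.0, 0.3, -0.4]
width: 0.0854
```

```bash
cat > go.py <<'E'
import sys
from h import *
# args: x y z [closing yaw deg]
s=get_state(); T=R.from_quat(np.roll(s['tcp_rot'],-1)).as_matrix()
g=np.array([float(a) for a in sys.argv[1:4]])
print('t',s['time_s'],'tcp',s['tcp_pos'].round(4),'q',s['joint_pos'].round(2),'w',round(s['width'],4),'F',s['ft_force'].round(1))
print('cm',(100*T.T@(g-s['tcp_pos'])).round(2))
if len(sys.argv)>4:
    y=np.radians(float(sys.argv[4])); G=np.array([[np.sin(y),np.cos(y),0],[-np.cos(y),np.sin(y),0],[0,0,-1]])
    print('rot',R.from_matrix(T.T@G).as_rotvec().round(4),'yaw',np.degrees(np.arctan2(T[1,1],T[0,1])))
E
python3 go.py .4965 -.309 .12 -3.4
```

```text
t 0.9 tcp [0.4664 0.3258 0.2412] q [-0.95  0.16  0.3   1.67 -0.05  1.32 -0.2 ] w 0.0854 F [ 1.   0.3 -0.4]
cm [-58.62 -24.53  12.16]Traceback (most recent call last):
  File "go.py", line 10, in <module>
    print('rot',R.from_matrix(T.T@G).as_rotvec().round(4),'yaw',np.degrees(np.arctan2(T[1,1],T[0,1])))
                ~~~~~~~~~~~~~^^^^^^^
  File "scipy/spatial/transform/_rotation.pyx", line 1143, in scipy.spatial.transform._rotation.Rotation.from_matrix
ValueError: Non-positive determinant (left-handed or null coordinate frame) in rotation matrix 0: [[-8.76215170e-01 -4.81919644e-01  6.58058724e-04]
 [-4.81919800e-01  8.76215326e-01 -9.27233019e-05]
 [ 5.31915959e-04  3.98377092e-04  9.99999779e-01]].
```

```bash
sed -i 's/\[\[np.sin(y),np.cos(y),0\],\[-np.cos(y)/[[-np.sin(y),np.cos(y),0],[np.cos(y)/' go.py; python3 go.py .4965 -.309 .12 -3.4
```

```text
t 0.9 tcp [0.4664 0.3258 0.2412] q [-0.95  0.16  0.3   1.67 -0.05  1.32 -0.2 ] w 0.0854 F [ 1.   0.3 -0.4]
cm [-58.62 -24.53  12.16]
rot [3.000e-04 6.000e-04 5.028e-01] yaw 25.41086253677707
```

{"fn": "servo_tool", "kwargs": {"steps": [[-3,-1,0,0,0,0.05],[-7,-3,0,0,0,0.1],[-11,-4.5,0,0,0,0.2],[-15,-6,0,0,0,0.25],[-19,-8,0,0,0,0.3],[-23,-9.5,0,0,0,0.35],[-27,-11,0,0,0,0.4],[-31,-13,0,0,0,0.45]]}}

```text
time_s: 1.7
tcp_pos: [0.4823, -0.0087, 0.2412]
tcp_rot: [-0.0, 0.708, 0.706, 0.0]
ft_force: [0.6, -0.5, 1.1]
width: 0.0853
```

```bash
python3 go.py .4965 -.309 .12 -3.4
```

```text
t 1.7 tcp [ 0.4823 -0.0087  0.2412] q [-0.66 -0.05  0.58  1.87  0.03  1.31 -0.09] w 0.0853 F [ 0.6 -0.5  1.1]
cm [-30.03   1.5   12.11]
rot [ 0.0001 -0.0004  0.057 ] yaw -0.1369380921987846
```

{"fn": "servo_tool", "kwargs": {"steps": [[-3,0.1,0.5,0,0,0.01],[-7,0.3,2,0,0,0.02],[-11,0.5,4,0,0,0.03],[-15,0.8,6,0,0,0.04],[-19,1,8,0,0,0.05],[-23.5,1.2,10,0,0,0.057],[-27.5,1.4,11.5,0,0,0.057],[-30,1.5,12.1,0,0,0.057]]}}

```text
time_s: 2.5
tcp_pos: [0.4957, -0.3098, 0.1186]
tcp_rot: [-0.001, 0.728, 0.685, -0.001]
ft_force: [0.5, -0.0, 0.7]
width: 0.0858
```

{"fn": "servo_tool", "kwargs": {"steps": [[0,0,0,0,0,0],[0,0,0,0,0,0]]}}

```text
time_s: 2.7
tcp_pos: [0.4969, -0.3071, 0.12]
tcp_rot: [-0.0, 0.728, 0.686, -0.0]
ft_force: [0.6, 0.3, 0.4]
width: 0.0855
```

```bash
python3 go.py .4965 -.309 .002 -3.4; python3 -c "
from h import *
snap('side','s1');snap('top','t1')
a=cv2.imread('pics/t1.png');b=cv2.imread('pics/s1.png')
d=load('s1');c=w2px(d,[.4965,-.309,.012])[0];print(c, w2px(load('t1'),[.4965,-.309,.012]))
x,y=int(c[0])-65,int(c[1])-50
r=lambda i,x,y,w,h,s:cv2.resize(i[y:y+h,x:x+w],None,fx=s,fy=s,interpolation=cv2.INTER_CUBIC)
cv2.imwrite('pics/v1.png',np.vstack([r(b,x,y,130,60,6),r(a,300,200,130,40,6)])); print(x,y)
"
```

```text
t 2.7 tcp [ 0.4969 -0.3071  0.12  ] q [-0.19  0.37  0.81  1.8  -0.29  1.11  0.67] w 0.0855 F [0.6 0.3 0.4]
cm [-0.19 -0.02 11.8 ]
rot [-0.0011 -0.      0.0006] yaw -3.3655347124004047
[325.28409415 258.4276635 ] [[370.35862619 229.74347854]]
260 208
```

View pics/v1.png

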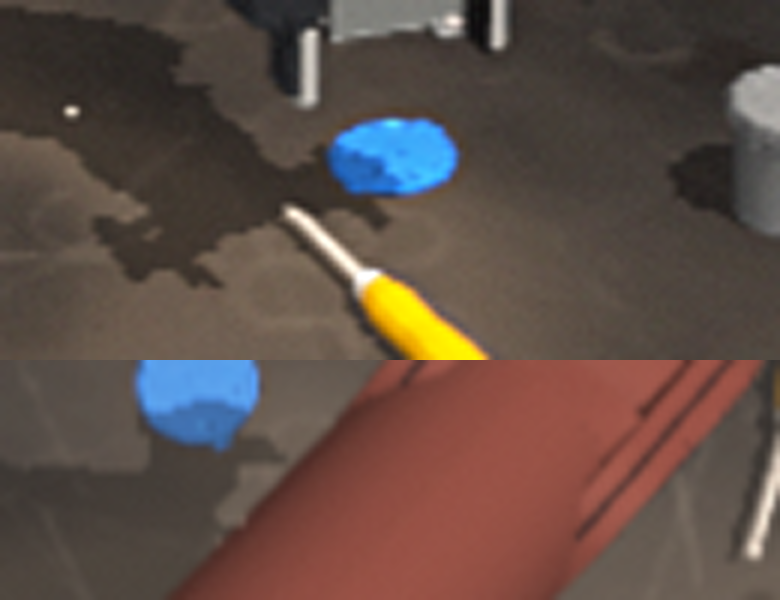

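The side view shows the shaft tip at crop (285,207), the collar at (366,280), and the open gripper straddling above. I'll check the tip's world position from this view.

```bash
python3 -c "
from h import *
d=load('s1')
for p in [(285,207),(362,278)]: print(px2w(d,((p[0]+.5)/6-.5+260,(p[1]+.5)/6-.5+208),.012))
print(w2px(d,[[.5025,-.210,.012],[.4975,-.290,.012]]))
"
```

```text
[ 0.50098261 -0.21253025  0.012     ]
[ 0.49690949 -0.28306351  0.012     ]
[[307.04246253 241.52949578]
 [321.54320056 255.0226482 ]]
```

{"fn": "servo_tool", "kwargs": {"steps": [[0,0,2,0,0,0],[-0.1,0,4,0,0,0],[-0.2,0,6,0,0,0],[-0.2,0,7.5,0,0,0],[-0.2,0,8.5,0,0,0],[-0.2,0,9,0,0,0],[-0.2,0,9,0,0,0]]}}

```text
time_s: 3.5
tcp_pos: [0.4978, -0.3081, 0.0302]
tcp_rot: [-0.0, 0.727, 0.687, -0.0]
ft_force: [-1.1, -1.4, 1.2]
width: 0.0851
```

{"fn": "servo_tool", "kwargs": {"steps": [[-0.1,0,1,0,0,0],[-0.2,0,2,0,0,0],[-0.2,0,2.5,0,0,0],[-0.2,0,2.7,0,0,0],[-0.2,0,2.7,0,0,0]]}}

```text
time_s: 4.0
tcp_pos: [0.4975, -0.3105, 0.003]
tcp_rot: [-0.0, 0.727, 0.687, -0.0]
ft_force: [-0.5, -0.5, -0.2]
width: 0.0853
```

{"fn": "servo_tool", "kwargs": {"claw": 0.5, "steps": [[0,0,0,0,0,0],[0,0,0,0,0,0],[0,0,0,0,0,0],[0,0,0,0,0,0],[0,0,0,0,0,0],[0,0,0,0,0,0],[0,0,0,0,0,0],[0,0,0,0,0,0]]}}

```text
time_s: 4.8
tcp_pos: [0.498, -0.3106, 0.0038]
tcp_rot: [0.0, 0.727, 0.687, 0.0]
ft_force: [-1.2, 0.2, 5.9]
width: 0.0229
```

```bash
python3 go.py .50 -.25 .2 -106.6
```

```text
t 4.8 tcp [ 0.498  -0.3106  0.0038] q [-0.09  0.52  0.72  1.87 -0.43  0.91  0.78] w 0.0229 F [-1.2  0.2  5.9]
cm [  6.06  -0.13 -19.62]
rot [ 6.0000e-04 -5.0000e-04  1.8044e+00] yaw -3.2141408718631874
```

{"fn": "servo_tool", "kwargs": {"steps": [[0,0,-0.5,0,0,0],[0,0,-1.5,0,0,0],[0,0,-3,0,0,0],[0,0,-5,0,0,0],[0,0,-8,0,0,0],[0,0,-11,0,0,0],[0,0,-14,0,0,0],[0,0,-16,0,0,0]]}}

```text
time_s: 5.6
tcp_pos: [0.498, -0.3111, 0.1667]
tcp_rot: [0.001, 0.727, 0.687, 0.001]
ft_force: [1.1, 0.0, -0.4]
width: 0.0233
```

{"fn": "servo_tool", "kwargs": {"steps": [[2,0,0,0,0,0.06],[5,0,0,0,0,0.15],[9,0,0,0,0,0.27],[13,0,0,0,0,0.4],[17,0,0,0,0,0.52],[21,0,0,0,0,0.64],[25,0,0,0,0,0.77],[29,0,0,0,0,0.9]]}}

```text
time_s: 6.4
tcp_pos: [0.5139, -0.0195, 0.1645]
tcp_rot: [-0.0, 0.954, 0.3, 0.001]
ft_force: [1.1, 0.7, -0.7]
width: 0.0232
```

```bash
python3 go.py .495 .24 .15 -106.4
```

```text
t 6.4 tcp [ 0.5139 -0.0195  0.1645] q [-0.84  0.12  0.86  1.91 -0.1   1.15 -0.9 ] w 0.0232 F [ 1.1  0.7 -0.7]
cm [ 13.29 -22.37   1.47]
rot [-8.000e-04 -1.400e-03  8.951e-01] yaw -55.11675930235538
```

{"fn": "servo_tool", "kwargs": {"steps": [[1,-2,0,0,0,0.1],[3,-5,0,0,0,0.22],[5,-8,0,0,0,0.34],[7,-11.5,0,0,0,0.46],[9,-15,0,0,0,0.58],[11,-18.5,0.5,0,0,0.7],[12.5,-21,1,0,0,0.8],[13.3,-22.4,1.5,0,0,0.895]]}}

```text
time_s: 7.2
tcp_pos: [0.4928, 0.2419, 0.1492]
tcp_rot: [-0.001, 0.99, -0.14, 0.0]
ft_force: [0.6, 0.4, -1.6]
width: 0.023
```

{"fn": "servo_tool", "kwargs": {"steps": [[0,0,0,0,0,0],[0,0,0,0,0,0],[0,0,0,0,0,0]]}}

```text
time_s: 7.5
tcp_pos: [0.494, 0.2374, 0.1491]
tcp_rot: [-0.0, 0.99, -0.14, 0.0]
ft_force: [0.1, 0.0, -0.6]
width: 0.0229
```

```bash
python3 go.py .512 .2348 .05 -106.4; python3 -c "
from h import *
snap('side','s2');snap('top','t2')
a=cv2.imread('pics/t2.png');b=cv2.imread('pics/s2.png')
r=lambda i,x,y,w,h,s:cv2.resize(i[y:y+h,x:x+w],None,fx=s,fy=s,interpolation=cv2.INTER_CUBIC)
cv2.imwrite('pics/v2.png',np.hstack([r(b,235,115,80,110,5),r(a,165,130,80,110,5)]))
"
```

```text
t 7.5 tcp [0.494  0.2374 0.1491] q [-1.2   0.23  0.77  1.85 -0.17  1.13 -2.22] w 0.0229 F [ 0.1  0.  -0.6]
cm [ 1.8  -0.25  9.91]
rot [-0.0005 -0.0005  0.0059] yaw -106.06481279844783
```

View pics/v2.png

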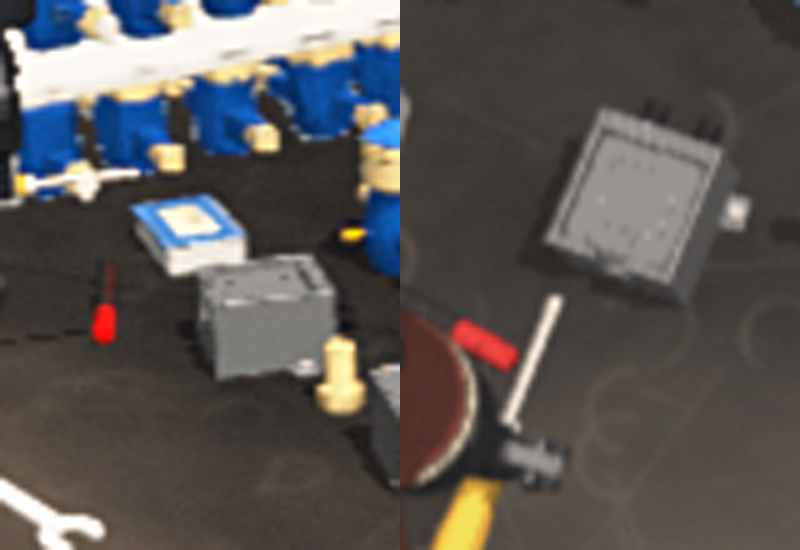

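The top part shows the tip at crop (557,297), pointing at the notch near (607,272). The side part shows the tip at crop (140,173). I'll triangulate.

```bash
cat > tri.py <<'E'
from h import *
def tri(ds,us,dt,ut):
    M=lambda d:np.array(d['mtx'])@np.c_[cv2.Rodrigues(np.array(d['rvec'],float))[0],np.array(d['tvec'],float).ravel()]
    X=cv2.triangulatePoints(M(ds),M(dt),np.array(us,float),np.array(ut,float)).ravel(); X=X[:3]/X[3]
    return X, w2px(ds,X)-us, w2px(dt,X)-ut
def tobox(p,b=(.6778,.1855,-.289)):
    c,s=np.cos(b[2]),np.sin(b[2]); d=np.array(p[:2])-b[:2]; return np.array([c*d[0]+s*d[1],-s*d[0]+c*d[1],p[2]])
E
python3 -c "
from tri import *
k=lambda x,y,ox,oy:((x+.5)/5-.5+ox,(y+.5)/5-.5+oy)
S,Tp=load('s2'),load('t2')
X,e,f=tri(S,k(140,173,235,115),Tp,k(157,295,165,130)); print('tip',X,e,f,tobox(X))
X2,e,f=tri(S,k(22,186,235,115),Tp,k(108,425,165,130)); print('collar',X2,e,f,X-X2,np.degrees(np.arctan2((X-X2)[1],(X-X2)[0])))
print('tcp',tobox(get_state()['tcp_pos']))
"
```

```text
tip [0.59026538 0.20928568 0.15365756] [[ 0.12742018 -0.02249243]] [[-0.05342951  0.11469814]] [-0.09068327 -0.00214756  0.15365756]
collar [0.51203852 0.23285298 0.15411067] [[ 0.94388798 -0.14668321]] [[-0.36011973  0.86018261]] [ 0.07822686 -0.02356731 -0.00045311] -16.765909945419356
tcp [-0.19113023 -0.00251466  0.1488903 ]
```

{"fn": "servo_tool", "kwargs": {"steps": [[0,0,1,0,0,0],[0,-0.1,2.5,0,-0.02,0],[0,-0.2,4.5,0,-0.05,0],[0,-0.2,6.5,0,-0.08,0],[0,-0.2,8.5,0,-0.11,0],[0,-0.2,10,0,-0.12,0],[0,-0.2,10.9,0,-0.12,0],[0,-0.2,10.9,0,-0.12,0]]}}

```text
time_s: 8.4
tcp_pos: [0.4932, 0.2402, 0.0381]
tcp_rot: [-0.008, 0.988, -0.14, -0.06]
ft_force: [-0.0, 0.1, -0.6]
width: 0.0234
```

```bash
python3 go.py .512 .2348 .05; python3 -c "
from h import *
from tri import *
print(tobox(get_state()['tcp_pos']))
snap('side','s3');snap('top','t3')
a=cv2.imread('pics/t3.png');b=cv2.imread('pics/s3.png')
r=lambda i,x,y,w,h,s:cv2.resize(i[y:y+h,x:x+w],None,fx=s,fy=s,interpolation=cv2.INTER_CUBIC)
cv2.imwrite('pics/v3.png',np.hstack([r(b,245,150,66,66,6),r(a,175,140,66,66,6)]))
"
```

```text
t 8.4 tcp [0.4932 0.2402 0.0381] q [-1.04  0.45  0.69  1.86 -0.41  1.06 -2.01] w 0.0234 F [-0.   0.1 -0.6]
cm [ 1.79 -0.   -1.41]
[-0.19248179 -0.00019604  0.03813403]
```

View pics/v3.png

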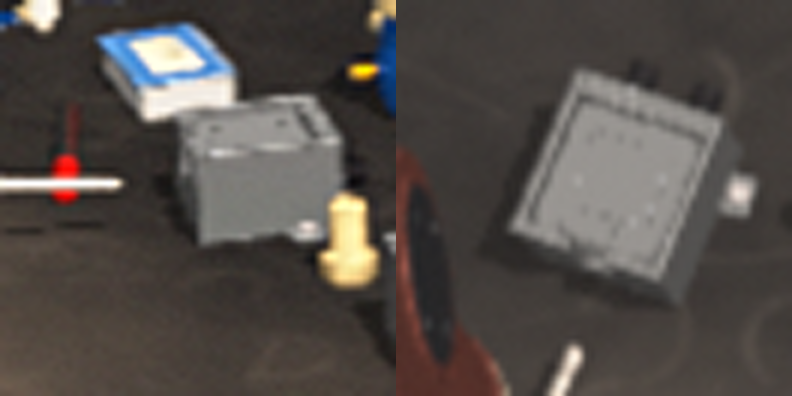

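The side view shows the tip at crop (122,184), with the box's front-right rim corner at (200,152) and its foot at (202,243). The top view shows the tip at (180,347) and rim corners at FL(116,230), FR(266,278), BR(324,110), BL(182,68).

```bash
python3 -c "
from tri import *
from scipy.optimize import least_squares
S,Tp=load('s3'),load('t3')
ks=lambda x,y:((x+.5)/6-.5+245,(y+.5)/6-.5+150); kt=lambda x,y:((x+.5)/6-.5+175,(y+.5)/6-.5+140)
X,e,f=tri(S,ks(122,184),Tp,kt(180,346)); print('tip',X,e,f,tobox(X))
for n,a,b in [('FR',(200,152),(266,278)),('BR',(338,142),(324,110))]:
    P,e,f=tri(S,ks(*a),Tp,kt(*b)); print(n,P,e,f,tobox(P))
P=np.array([kt(116,230),kt(266,278),kt(324,110),kt(182,68)])
L=np.array([[-47,41],[-47,-41],[45,-41],[45,41]])/1000
def pr(p):
    c,s=np.cos(p[2]),np.sin(p[2]); w=L@np.array([[c,s],[-s,c]])+p[:2]; return np.c_[w,np.full(4,.06)]
r=least_squares(lambda p:(w2px(Tp,pr(p))-P).ravel(),[.678,.185,-.3]); print('box',r.x,r.fun.reshape(-1,2).round(2),tobox(X,r.x))
c,s=np.cos(-.289),np.sin(-.289)
for q in [(-47,-41,60),(-47,-41,0),(45,-41,60)]:
  w=[.6778+(c*q[0]-s*q[1])/1e3,.1855+(s*q[0]+c*q[1])/1e3,q[2]/1e3]; u=w2px(S,w)[0]; print(q,(u-[245,150]+.5)*6)
"
```

```text
tip [0.59100281 0.21338509 0.02962519] [[-0.11192781  0.01923526]] [[ 0.04425397 -0.0962227 ]] [-0.09114473  0.00199201  0.02962519]
FR [0.62081558 0.16368929 0.06111291] [[-0.0879542   0.01642105]] [[ 0.03623958 -0.07443094]] [-0.04840532 -0.03714641  0.06111291]
BR [0.71031534 0.14095755 0.05409505] [[ 0.91234841 -0.19772834]] [[-0.40620166  0.76249522]] [ 0.04386124 -0.03342858  0.05409505]
box [ 0.67844769  0.18949127 -0.29485952] [[ 0.08 -0.05]
 [ 0.05 -0.23]
 [ 0.45  0.46]
 [-0.58 -0.19]] [-0.0906147  -0.00254933  0.02962519]
(-47, -41, 60) [203.75530112 156.33728684]
(-47, -41, 0) [209.07281801 245.30940238]
(45, -41, 60) [348.844078   136.78527469]
```

{"fn": "servo_tool", "kwargs": {"steps": [[0,0,-0.3,0,0,0],[-0.1,0,-0.65,0,0,0],[0.9,0,-0.77,0,0,0],[1.9,0,-0.9,0,0,0],[2.9,0,-1,0,0,0],[3.9,0,-1.13,0,0,0],[4.6,0,-1.2,0,0,0],[4.6,0,-1.2,0,0,0]]}}

```text
time_s: 9.3
tcp_pos: [0.5404, 0.2267, 0.0455]
tcp_rot: [-0.008, 0.988, -0.14, -0.059]
ft_force: [-0.9, 0.2, -0.2]
width: 0.0232
```

```bash
python3 go.py .512 .2348 .05; python3 -c "
from h import *
from tri import *
print(tobox(get_state()['tcp_pos']))
snap('side','s4');snap('top','t4')
a=cv2.imread('pics/t4.png');b=cv2.imread('pics/s4.png')
r=lambda i,x,y,w,h,s:cv2.resize(i[y:y+h,x:x+w],None,fx=s,fy=s,interpolation=cv2.INTER_CUBIC)
cv2.imwrite('pics/v4.png',np.hstack([r(b,255,155,50,50,8),r(a,185,150,50,50,8)]))
"
```

```text
t 9.3 tcp [0.5404 0.2267 0.0455] q [-0.96  0.52  0.68  1.76 -0.43  1.11 -1.95] w 0.0232 F [-0.9  0.2 -0.2]
cm [-2.98  0.02 -0.09]
[-0.14348517  0.00036759  0.04550718]
```

View pics/v4.png

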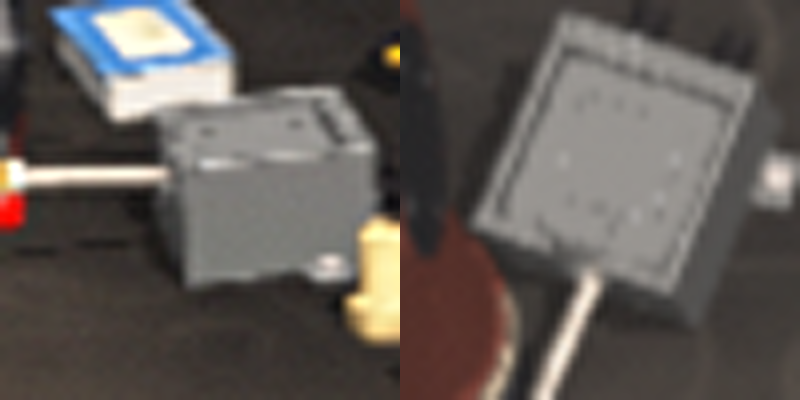

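In the top view the tip is at (600,275) and entering the notch. After correcting for its height it sits about 3–4 mm right of the front edge's middle, (576,257), so I'll shift 3 mm left and go in.

{"fn": "servo_tool", "kwargs": {"steps": [[0,-0.15,0,0,0,0],[0,-0.3,0,0,0,0],[0.5,-0.3,-0.06,0,0,0],[1,-0.3,-0.12,0,0,0],[1.5,-0.3,-0.18,0,0,0],[2,-0.3,-0.24,0,0,0],[2.5,-0.3,-0.3,0,0,0],[2.5,-0.3,-0.3,0,0,0]]}}

```text
time_s: 10.2
tcp_pos: [0.565, 0.223, 0.0457]
tcp_rot: [-0.008, 0.988, -0.14, -0.059]
ft_force: [-0.1, -0.4, -0.9]
width: 0.0229
```

{"fn": "servo_tool", "kwargs": {"steps": [[0,0,0,0,0,0],[0,0,0,0,0,0],[0,0,0,0,0,0]]}}

```text
time_s: 10.5
tcp_pos: [0.564, 0.2238, 0.0457]
tcp_rot: [-0.008, 0.988, -0.139, -0.059]
ft_force: [-0.1, -0.5, -1.3]
width: 0.0232
```

```bash
python3 go.py .512 .2348 .05; python3 -c "
from h import *
from tri import *
print(tobox(get_state()['tcp_pos']))
snap('side','s5');snap('top','t5')
a=cv2.imread('pics/t5.png');b=cv2.imread('pics/s5.png')
r=lambda i,x,y,w,h,s:cv2.resize(i[y:y+h,x:x+w],None,fx=s,fy=s,interpolation=cv2.INTER_CUBIC)
cv2.imwrite('pics/v5.png',np.hstack([r(b,255,155,50,50,8),r(a,185,150,50,50,8)]))
"
```

```text
t 10.5 tcp [0.564  0.2238 0.0457] q [-0.92  0.56  0.68  1.71 -0.45  1.13 -1.93] w 0.0232 F [-0.1 -0.5 -1.3]
cm [-5.32  0.38  0.21]
[-0.11996781  0.0042741   0.04567668]
```

View pics/v5.png

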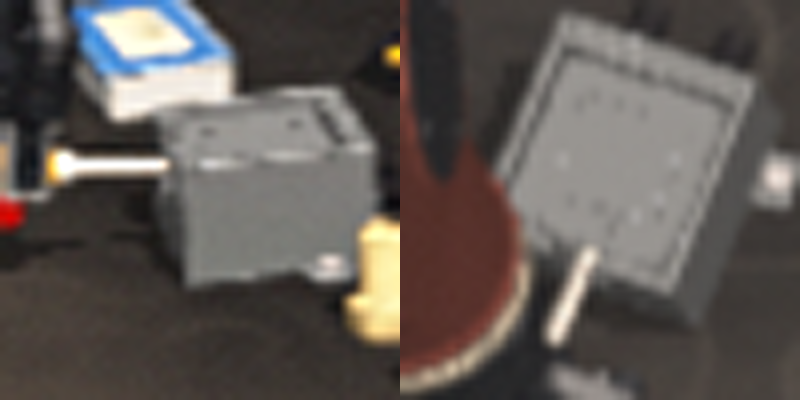

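The side view shows the collar at (60,165), moved forward. The top view shows the shaft ending at the cover edge, (593,247), about 12 mm short of where the tip must be, so the blade is hidden under the seated cover. Now I'll lift, watching the force.

{"fn": "servo_tool", "kwargs": {"steps": [[0,0,-0.2,0,0,0],[-0.05,0,-0.4,0,0,0],[-0.1,0,-0.6,0,0,0],[-0.1,0,-0.7,0,0,0],[-0.1,0,-0.8,0,0,0],[-0.1,0,-0.9,0,0,0],[-0.1,0,-1,0,0,0],[-0.1,0,-1,0,0,0]]}}

```text
time_s: 11.4
tcp_pos: [0.5651, 0.2237, 0.0565]
tcp_rot: [-0.009, 0.988, -0.139, -0.059]
ft_force: [0.2, 0.2, -1.3]
width: 0.0227
```

{"fn": "servo_tool", "kwargs": {"steps": [[0,0,-0.1,0,0,0],[0,0,-0.2,0,0,0],[0,0,-0.3,0,0,0],[-0.05,0,-0.4,0,0,0],[-0.05,0,-0.4,0,0,0]]}}

```text
time_s: 11.9
tcp_pos: [0.5645, 0.2236, 0.06]
tcp_rot: [-0.008, 0.988, -0.139, -0.059]
ft_force: [0.2, -1.7, -1.0]
width: 0.0225
```

```bash
python3 -c "
from h import *
s=get_state();print(s['moment'],s['ft_force'],s['tcp_pos'])"
```

```text
[-0.06704678 -0.18574659  0.00752318] [ 0.23244462 -1.74813706 -0.96447114] [0.56446133 0.22359745 0.05995154]
```

{"fn": "servo_tool", "kwargs": {"steps": [[0,0,-0.1,0,0,0],[0,0,-0.2,0,0,0],[0,0,-0.3,0,0,0],[-0.05,0,-0.4,0,0,0],[-0.05,0,-0.4,0,0,0]]}}

```text
time_s: 12.4
tcp_pos: [0.5644, 0.2236, 0.064]
tcp_rot: [-0.008, 0.988, -0.139, -0.059]
ft_force: [0.6, -0.1, -1.2]
width: 0.0227
```

```bash
python3 -c "
from h import *
s=get_state();print(s['moment'],s['ft_force'],s['tcp_pos'])
snap('side','s6');snap('top','t6')
a=cv2.imread('pics/t6.png');b=cv2.imread('pics/s6.png')
r=lambda i,x,y,w,h,s:cv2.resize(i[y:y+h,x:x+w],None,fx=s,fy=s,interpolation=cv2.INTER_CUBIC)
cv2.imwrite('pics/v6.png',np.hstack([r(b,255,155,50,50,8),r(a,185,150,50,50,8)]))
"
```

```text
[-0.03870308 -0.13511693  0.00865773] [ 0.59044488 -0.1274804  -1.2435417 ] [0.56441974 0.22363156 0.06397046]
```

View pics/v6.png

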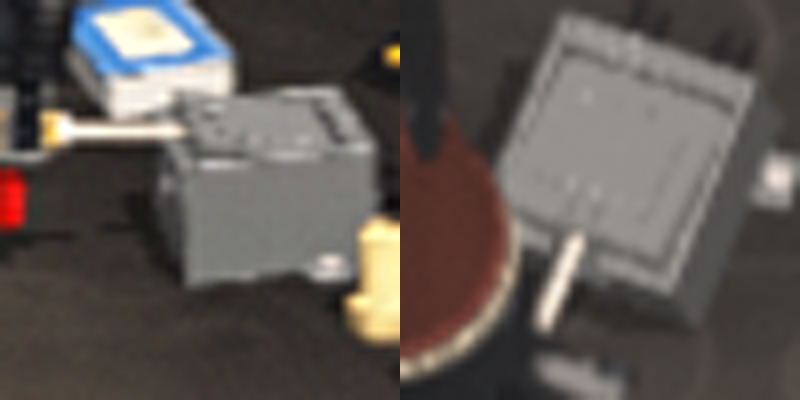

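The cover's front edge has risen clearly; in the side view it is now near rim level at about (190,130), with the shaft under it. I'll lift a little more so the snaps catch, and hold.

{"fn": "servo_tool", "kwargs": {"steps": [[0,0,-0.1,0,0,0],[0,0,-0.2,0,0,0],[0,0,-0.3,0,0,0],[-0.05,0,-0.4,0,0,0],[-0.05,0,-0.4,0,0,0],[-0.05,0,-0.4,0,0,0],[-0.05,0,-0.4,0,0,0]]}}

```text
time_s: 13.2
tcp_pos: [0.5643, 0.2236, 0.0678]
tcp_rot: [-0.008, 0.988, -0.139, -0.059]
ft_force: [-0.1, 0.1, -2.0]
width: 0.0231
```

{"fn": "servo_tool", "kwargs": {"steps": [[0,0,0.1,0,0,0],[0,0,0.3,0,0,0],[0.1,0,0.5,0,0,0],[0.1,0,0.7,0,0,0],[0.1,0,0.9,0,0,0],[0.1,0,1,0,0,0],[0.1,0,1,0,0,0]]}}

```text
time_s: 13.9
tcp_pos: [0.5641, 0.2236, 0.0576]
tcp_rot: [-0.008, 0.988, -0.139, -0.059]
ft_force: [-0.2, -1.1, -1.2]
width: 0.0228
```

```bash
python3 -c "
from h import *
s=get_state();print(s['moment'],s['ft_force'],s['tcp_pos'])
snap('side','s7');snap('top','t7')
a=cv2.imread('pics/t7.png');b=cv2.imread('pics/s7.png')
r=lambda i,x,y,w,h,s:cv2.resize(i[y:y+h,x:x+w],None,fx=s,fy=s,interpolation=cv2.INTER_CUBIC)
cv2.imwrite('pics/v7.png',np.hstack([r(b,255,155,50,50,8),r(a,185,150,50,50,8)]))
"
```

```text
[-0.01870867 -0.12152781  0.01463163] [-0.23341294 -1.11813776 -1.15665585] [0.56412046 0.22360633 0.05763471]
```

View pics/v7.png

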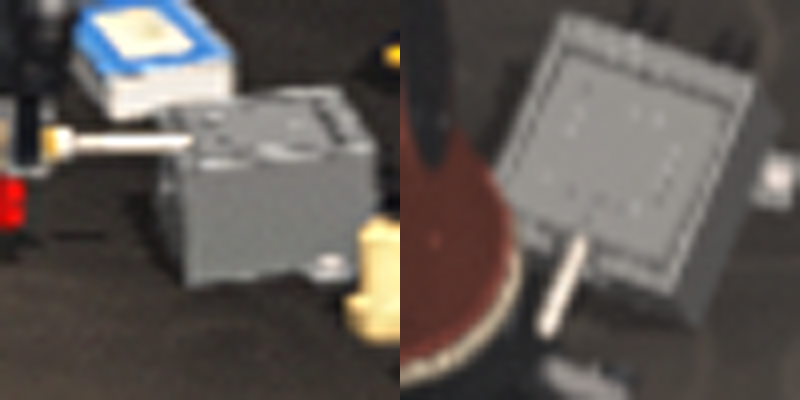

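The cover now looks partly lowered, and I can't tell whether it rests on the blade or the snaps. I'll lower the blade to the insertion level and compare numerically with the seated images (s5/t5, same arm pose).

{"fn": "servo_tool", "kwargs": {"steps": [[0,0,0.3,0,0,0],[0.05,0,0.6,0,0,0],[0.1,0,0.9,0,0,0],[0.1,0,1.2,0,0,0],[0.1,0,1.2,0,0,0],[0.1,0,1.2,0,0,0],[0.1,0,1.2,0,0,0]]}}

```text
time_s: 14.7
tcp_pos: [0.5639, 0.2238, 0.0459]
tcp_rot: [-0.008, 0.988, -0.139, -0.059]
ft_force: [-0.1, 0.6, -0.9]
width: 0.023
```

```bash
python3 -c "
from h import *
s=get_state();print(s['ft_force'],s['tcp_pos'])
snap('side','s8');snap('top','t8')
for c,(x,y,w,h) in [('s',(278,162,26,18)),('t',(200,155,30,28))]:
    g=lambda n:cv2.imread(f'pics/{c}{n}.png')[y:y+h,x:x+w].astype(float)
    print(c,[(n,round(np.abs(g(8)-g(n)).mean(),2)) for n in (4,5,6,7)],'4-5',np.abs(g(4)-g(5)).mean().round(2),'7-5',np.abs(g(7)-g(5)).mean().round(2),'6-5',np.abs(g(6)-g(5)).mean().round(2))
"
```

```text
[-0.09386968  0.63011154 -0.91701377] [0.56387077 0.2237643  0.04587008]
s [(4, np.float64(4.61)), (5, np.float64(4.48)), (6, np.float64(5.81)), (7, np.float64(1.94))] 4-5 1.49 7-5 4.48 6-5 6.56
t [(4, np.float64(3.89)), (5, np.float64(3.45)), (6, np.float64(4.67)), (7, np.float64(1.55))] 4-5 1.44 7-5 4.22 6-5 6.2
```

Lowering the blade left the images unchanged from s7 (differences 1.9 and 1.6, noise level) but clearly different from the seated view (4.5 and 3.5). So the cover is held up on its own. Withdrawing the blade.

{"fn": "servo_tool", "kwargs": {"steps": [[-0.5,0,0.06,0,0,0],[-1.5,0,0.18,0,0,0],[-2.5,0,0.3,0,0,0],[-3.5,0,0.42,0,0,0],[-4.5,0,0.54,0,0,0],[-5.5,0,0.66,0,0,0],[-6.5,0,0.78,0,0,0],[-7.5,0,0.9,0,0,0]]}}

```text
time_s: 15.6
tcp_pos: [0.4903, 0.2449, 0.0459]
tcp_rot: [-0.008, 0.988, -0.139, -0.059]
ft_force: [-0.3, 0.6, -0.1]
width: 0.023
```

```bash
python3 go.py .50 .242 .1 -106.4; python3 -c "
from h import *
snap('side','s9');snap('top','t9')
r=lambda i,x,y,w,h,s:cv2.resize(i[y:y+h,x:x+w],None,fx=s,fy=s,interpolation=cv2.INTER_CUBIC)
I=lambda n:cv2.imread(f'pics/{n}.png')
cv2.imwrite('pics/v9.png',np.vstack([np.hstack([r(I('s'+n),272,158,36,27,11),r(I('t'+n),195,148,36,27,11)]) for n in '39']))
"
```

```text
t 15.6 tcp [0.4903 0.2449 0.0459] q [-1.05  0.44  0.69  1.86 -0.4   1.07 -2.03] w 0.023 F [-0.3  0.6 -0.1]
cm [ 0.36  0.01 -5.5 ]
rot [0.0003 0.12   0.006 ] yaw -106.0532407122439
```

View pics/v9.png

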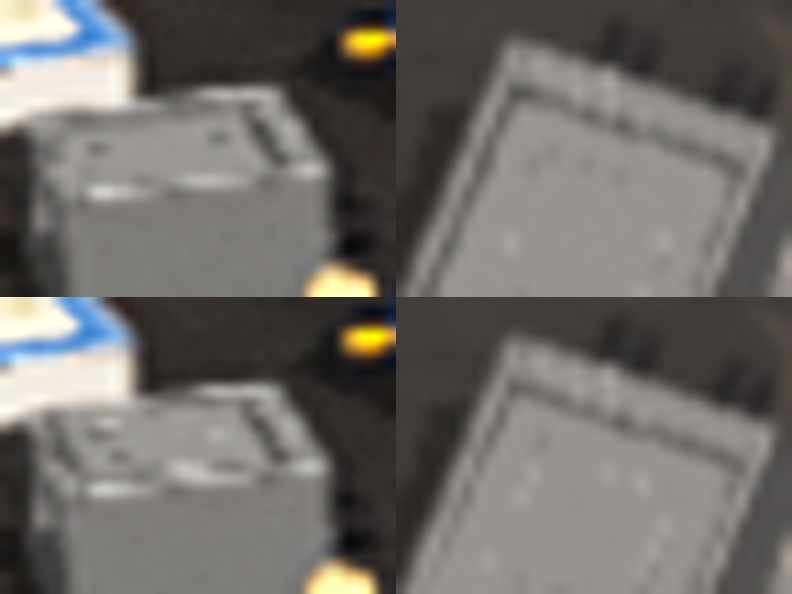

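```bash
python3 -c "
from h import *
S=load('s9');b=(.6784,.1880,-.292);c,s=np.cos(b[2]),np.sin(b[2])
W=lambda q:[b[0]+(c*q[0]-s*q[1])/1e3,b[1]+(s*q[0]+c*q[1])/1e3,q[2]/1e3]
P=lambda q:((w2px(S,W(q))[0]-[272,158]+.5)*11).round(0)
off=[]
for n,q in [('FR rim',(-47,-41,60)),('BR rim',(45,-41,60)),('FL rim',(-47,41,60)),('FRi',(-40,-35,60)),('FLi',(-40,35,60))]: print(n,P(q))
for L in (0,4,7,9,11,13): 
  th=np.arcsin(L/76); 
  f=lambda y:P((37.5-76*np.cos(th)-4*np.sin(th),y,48+L+4*np.cos(th)))
  print(L,'FR',f(-35),'FL',f(35),'mid',f(0))
a=cv2.cvtColor(cv2.imread('pics/s9.png'),6)[165:180,272:302]; e=cv2.cvtColor(cv2.imread('pics/s3.png'),6)[165:180,272:302]
print(a[:,:14]);print(e[:,:14])
"
```

```text
FR rim [ 74. 196.]
BR rim [340. 160.]
FL rim [ 21. 108.]
FRi [ 90. 186.]
FLi [ 45. 111.]
0 FR [ 96. 208.] FL [ 50. 132.] mid [ 73. 169.]
4 FR [ 95. 197.] FL [ 49. 121.] mid [ 72. 158.]
7 FR [ 95. 188.] FL [ 49. 113.] mid [ 71. 150.]
9 FR [ 95. 183.] FL [ 49. 108.] mid [ 71. 145.]
11 FR [ 95. 177.] FL [ 49. 103.] mid [ 72. 139.]
13 FR [ 95. 172.] FL [49. 97.] mid [ 72. 134.]
[[236 236 238 236 237 236 237 238 238 238 242 207 102  42]
 [238 237 236 238 238 238 238 239 239 239 243 204 106  55]
 [239 239 241 241 227 220 217 209 205 206 212 196 157 137]
 [245 232 202 177 143 145 161 155 157 157 162 160 154 134]
 [171 129 133 150 111 124 150 149 152 180 178 155 153 152]
 [ 67  54  78 125 120 106 138 141 119 125 142 152 155 154]
 [ 43  45  58 100 113  92 124 150 144 146 150 153 155 156]
 [ 45  47  57 105 116  92 101 136 154 153 124 127 151 152]
 [ 45  47  51  97 140 137 102 125 149 152 146 141 137 137]
 [ 37  39  50  89 117 138 146 125 133 145 142 140 124 126]
 [ 44  37  51  93  92 129 151 133 183 202 190 179 160 152]
 [ 45  36  53 104  97 106 120 115 134 140 139 136 131 129]
 [ 47  41  56 1
[... 348 characters left out ...]
9 200 176 162 145 127 122 130 140 139 135 128 129]
 [171 128 132 152 149 140 124 121 123 131 135 135 136 140]
 [ 67  54  80 124 130 129 144 150 148 149 152 150 153 152]
 [ 41  41  56  96 110 131 154 152 121 130 151 155 152 153]
 [ 46  44  57 101 112 129 153 152 144 149 153 153 152 153]
 [ 47  46  53  91 137 155 157 143 143 152 151 152 150 151]
 [ 38  41  47  88 115 140 155 146 149 156 153 152 135 133]
 [ 43  38  51  93  89 126 148 141 191 209 190 180 161 149]
 [ 43  35  50 102  98 103 120 112 132 142 137 134 130 128]
 [ 47  39  58 117 104  96 120 120 122 123 121 122 124 124]
 [ 42  41  59 117 108 100 126 124 123 125 123 124 121 121]
 [ 28  30  56  82  75  94 120 126 123 123 123 126 126 125]]
```

The lower pair (now) against the upper (seated): the dark inner-wall strip at the cover's far and front-left sides has gone. With the projections that puts the cover's edge at about rim level, 7 mm or more up, with no blade under it. Now I'll lay the driver down in the free area around (0.53, 0.10).

{"fn": "servo_tool", "kwargs": {"steps": [[0,0,-1,0,0.02,0],[0.1,0,-2.5,0,0.05,0],[0.2,0,-4,0,0.08,0],[0.4,0,-5.5,0,0.11,0],[0.4,0,-5.5,0,0.12,0],[0.4,0,-5.5,0,0.12,0]]}}

```text
time_s: 16.3
tcp_pos: [0.5013, 0.2421, 0.1002]
tcp_rot: [-0.0, 0.99, -0.139, 0.0]
ft_force: [0.5, 0.6, -1.0]
width: 0.0232
```

{"fn": "servo_tool", "kwargs": {"steps": [[0,2,0,0,0,0],[0,4.5,0,0,0,0],[0.5,7.5,0,0,0,0],[1.5,10.5,0,0,0,0],[3.5,12,0,0,0,0],[5.5,12.5,0,0,0,0],[7,12.5,0,0,0,0],[7,12.5,0,0,0,0]]}}

```text
time_s: 17.1
tcp_pos: [0.5351, 0.1008, 0.0994]
tcp_rot: [0.001, 0.99, -0.141, 0.0]
ft_force: [0.4, 0.2, -0.1]
width: 0.0227
```

```bash
python3 go.py .53 .1 .006 -106.4; python3 -c "
from h import *
d=load('top0'); print(w2px(d,[[.616,.071,.012],[.45,.121,.012],[.53,.1,.0]]))"
```

```text
t 17.1 tcp [0.5351 0.1008 0.0994] q [-0.98  0.3   0.84  1.91 -0.26  1.04 -1.89] w 0.0227 F [ 0.4  0.2 -0.1]
cm [-0.47  0.2   9.34]
rot [ 0.0016 -0.0004  0.0037] yaw -106.18813499700907
[[251.085213   191.16323616]
 [232.93942539 242.91400802]
 [241.39415123 218.25944829]]
```

{"fn": "servo_tool", "kwargs": {"steps": [[0,0,2,0,0,0],[0,0,4,0,0,0],[0,0,6,0,0,0],[0,0,7.5,0,0,0],[0,0,8.5,0,0,0],[0,0,9,0,0,0],[0,0,9.1,0,0,0],[0,0,9.1,0,0,0]]}}

```text
time_s: 17.9
tcp_pos: [0.5343, 0.1023, 0.0094]
tcp_rot: [-0.0, 0.99, -0.14, 0.0]
ft_force: [1.0, -0.6, -0.1]
width: 0.0226
```

{"fn": "servo_tool", "kwargs": {"steps": [[0,0,0.1,0,0,0],[0,0,0.2,0,0,0],[0,0,0.3,0,0,0],[0,0,0.3,0,0,0]]}}

```text
time_s: 18.3
tcp_pos: [0.534, 0.1023, 0.006]
tcp_rot: [-0.0, 0.99, -0.14, 0.0]
ft_force: [-0.7, 0.1, -1.1]
width: 0.0228
```

{"fn": "servo_tool", "kwargs": {"steps": [[0,0,0.1,0,0,0],[0,0,0.2,0,0,0],[0,0,0.2,0,0,0]]}}

```text
time_s: 18.6
tcp_pos: [0.5341, 0.1023, 0.004]
tcp_rot: [-0.0, 0.99, -0.14, -0.0]
ft_force: [-1.5, -0.3, 1.4]
width: 0.0227
```

{"fn": "servo_tool", "kwargs": {"claw": 4, "steps": [[0,0,0,0,0,0],[0,0,0,0,0,0],[0,0,0,0,0,0],[0,0,0,0,0,0],[0,0,0,0,0,0]]}}

```text
time_s: 19.1
tcp_pos: [0.534, 0.1023, 0.0039]
tcp_rot: [0.0, 0.99, -0.14, 0.0]
ft_force: [0.1, 0.2, -0.3]
width: 0.04
```

{"fn": "servo_tool", "kwargs": {"claw": 7, "steps": [[0,0,0,0,0,0],[0,0,0,0,0,0],[0,0,-0.5,0,0,0],[0,0,-2,0,0,0],[0,0,-5,0,0,0],[0,0,-9,0,0,0],[0,0,-13,0,0,0],[0,0,-16,0,0,0]]}}

```text
time_s: 19.9
tcp_pos: [0.5347, 0.1017, 0.1675]
tcp_rot: [-0.001, 0.99, -0.14, 0.001]
ft_force: [-0.0, 0.6, -0.3]
width: 0.07
```

{"fn": "servo_tool", "kwargs": {"steps": [[0,2,-2,0,0,0],[0,5,-4,0,0,0],[0,9,-5,0,0,0],[0,13,-5,0,0,0],[0,17,-5,0,0,0],[0,20,-5,0,0,0],[0,20,-5,0,0,0],[0,20,-5,0,0,0]]}}

```text
time_s: 20.7
tcp_pos: [0.4787, -0.0905, 0.2147]
tcp_rot: [-0.001, 0.99, -0.141, 0.0]
ft_force: [-0.4, 0.9, 0.2]
width: 0.0699
```

```bash
python3 -c "
from h import *
s=get_state();print(s['time_s'],s['ft_force'],s['tcp_pos'])
snap('side','s10');snap('top','t10')
a=cv2.imread('pics/t10.png');b=cv2.imread('pics/s10.png')
r=lambda i,x,y,w,h,s:cv2.resize(i[y:y+h,x:x+w],None,fx=s,fy=s,interpolation=cv2.INTER_CUBIC)
cv2.imwrite('pics/v10.png',np.hstack([r(b,240,150,80,110,5),r(a,185,145,80,110,5)]))
for c,(x,y,w,h) in [('s',(278,162,26,18)),('t',(200,155,30,28))]:
    g=lambda n:cv2.imread(f'pics/{c}{n}.png')[y:y+h,x:x+w].astype(float)
    print(c,[(n,round(np.abs(g(10)-g(n)).mean(),2)) for n in (0,9)])
"
```

```text
20.7 [-0.38202838  0.94625598  0.2094956 ] [ 0.47865895 -0.09049104  0.21470693][ WARN:0@3.166] global loadsave.cpp:275 findDecoder imread_('pics/s0.png'): can't open/read file: check file path/integrity
Traceback (most recent call last):
TypeError: 'NoneType' object is not subscriptable
```

View pics/v10.png

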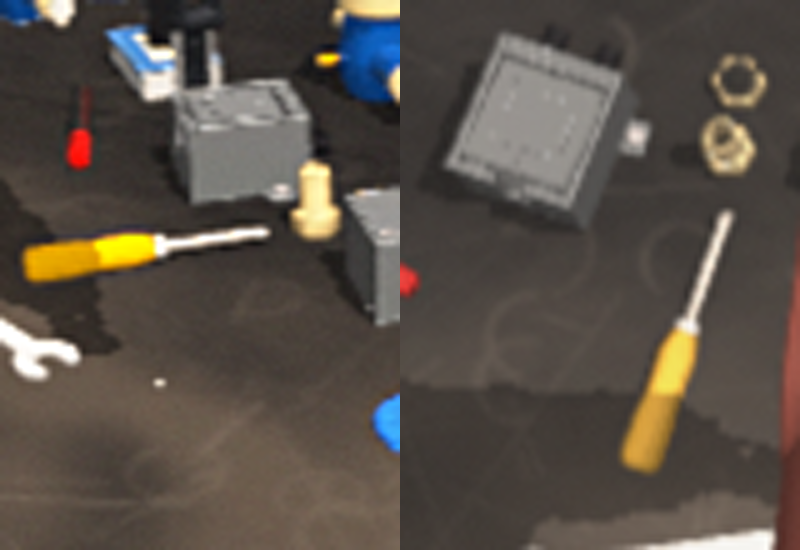

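The driver lies flat on the bench, with its tip at top-crop (727,215) and butt at (640,468), clear of everything, and the gripper is away. I'll check numerically that the cover hasn't dropped and hand in.

```bash
python3 -c "
from h import *
for c,(x,y,w,h) in [('s',(278,168,26,12)),('t',(200,155,30,28))]:
    g=lambda n:cv2.imread(f'pics/{c}{n}.png')[y:y+h,x:x+w].astype(float)
    print(c,[(n,round(np.abs(g(10)-g(n)).mean(),2)) for n in (3,9)])
print(hand_in())
"
```

```text
s [(3, np.float64(6.16)), (9, np.float64(1.7))]
t [(3, np.float64(3.25)), (9, np.float64(0.61))]
the job is handed in; nothing more can be done
None
```

I pried the snap cover's front edge up with the left-most yellow screwdriver, and it stayed up after I pulled the blade out. I then laid the driver on the bench, moved the gripper away and handed the job in at about 21 s. No verdict was reported.

- **Cover:** The last images match those taken just after I withdrew the blade (pixel differences 1.7 and 0.6) and differ from the seated view (6.2 and 3.3). The edge therefore stayed up on its own. I judged its height only by comparing images with projections: it looks at about rim level, 7 mm or more up, but I did not measure it directly.
- **Screwdriver and gripper:** The last picture shows the driver lying flat and clear of the box, with the gripper well away from everything. The gripper never went near the cover, and the sampled forces, apart from about 6 N while gripping the driver, stayed around 2 N or less.
- **Disagreements:** My two fits of the box position differed by 4 mm sideways, so I corrected 3 mm at the notch before pushing in. The wrist force barely showed the expected 5 N of the snaps when the cover lifted; I relied on the images there.
- **Picture budget:** I viewed 13 pictures against the budget of 10.

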